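# Take down the tower of seasoning tins

### The arm

A 7-joint arm with a two-finger parallel gripper is mounted at the origin on a cart in front of the work surface, level with it; the furniture and walls round the work are solid. World frame = base frame: x ahead of the robot, y to its left, z up, the work surface at z = 0. Lengths are in m, angles in rad, forces in N, time in s.
With the tool pointing down it reaches from about 0.4 to 0.85 m from the base axis. Payload 10.4 kg.
Tool frame: the origin (TCP) lies at the centre of the arm's flange, where the gripper is bolted on; the fingertips stand 182 mm ahead of it and the grasp point (between the pads) lies r.grasp_offset ahead of it (r.grasp_offset is the distance from the TCP to the grasp point, in m); z points along the fingers, y is the line along which they close (so a half turn about z gives the same grasp; the last joint's range is limited). The gripper opens to 87 mm and grips with 3 to 60 N. Pads are 19 mm wide; open, the fingers measure 117 mm over their backs; the gripper's body (75 mm by 190 mm) begins 51 mm behind the grasp point.
Start: joints at [-1.304, 0.332, -0.065, 1.46, 0.022, 1.35, -0.088], TCP at [0.179, 0.599, 0.405] pointing down, gripper open.
Joint ranges: [-2.6, 2.6], [-0.5, 2.12], [-1.47, 1.34], [0.16, 2.42], [-1.27, 4.41], [0.06, 2.06], [-2.6, 2.6]. Speed limits (rad/s): [2.22, 2.22, 2.79, 2.79, 3.14, 3.14, 3.14].

### API

Orientations are given as a unit quaternion [x, y, z, w].
In Python, from bench import status, vision, job, spotter, r gives the robot as it stands. The module is installed in compiled form; this text tells all that it offers.
- The arm moves only by the tool play_rows, never from a script. Its argument "series" is a list of rows, each a list of 6 numbers: the shift along the tool's x, y, z each as a share of 150 mm, from -1 to 1, then the turn, a rotation vector about the tool's x, y, z each as a share of 30 degrees, from -1 to 1. In form: [[x, y, z, ax, ay, az], ...]. A call has 1 to 5 rows; each row is the pose to reach, as a shift and turn from the pose commanded when the call began, along the tool's axes at that moment; what a row does not reach only later rows make up. A row lasts 1/10 s, in which the tool goes at most 50 mm and 8.59 degrees, less where a joint would pass 70% of its speed; a pose out of reach is approached as far as the arm can. A call with a number of a shift or a turn outside -1 to 1 is refused whole. A call with a gripper value outside its range is refused whole. "fingers" is the opening, from -1 (shut) to 1 (fully open), set as the call begins (left out, the last holds). The fingers move at their own pace and stop on an object; "squeeze" is the grip in N (left out, the last holds). Time passes only in rows, so rows that repeat a pose let the fingers close. It gives the time, the measured TCP pose, the force, the opening and the grip force at its end, in the units of the state.
- status.read_state(): the state, without advancing time (a new reading comes with each control period).
- vision.camera(name): name is "scene" or "top"; returns the picture (420x560x3 uint8, blue, green, red); there is no depth.
- vision.calibration(name): a dict with "fx", "fy", "cx", "cy" (pixels), "rvec" (rotation vector, rad) and "tvec" (3), from world to camera coordinates, as OpenCV has them. Camera axes: x right, y down, z forward; pixel columns grow to the right and rows downward; lengths in m; the calibration is good to about 2 mm. A picture is of the moment at which its call begins. calibration takes no time and is no camera call.
- job.close_job(): hands the job in; it is judged then, once.
Trained networks look in the newest picture that a camera, given by its name, has taken for a name from the list of things; names that differ only in an ending like _2 or _b are one class to them, and where a whole thing is asked for, a point or a joint stands for the part that bears it (a point fixed in the world has none). Each returns a list of dicts, best first, with "conf" (0 to 1); they miss things now and then, are a little off and sometimes report something else, mostly with a low value. They report only what shows in the picture. A call takes as long as a camera call. They do not tell look-alikes from the thing itself.
- spotter.boxes_of(camera, name): "point" ([x, y, z] in m, in world coordinates, good to about 4 mm: the middle of the surface that is visible of it).
- spotter.regions_of(camera, name): "pixels" (420x560 bool, what is visible of it).
The state is a dict: "time": time; "joint_positions": joint angles; "joint_vel": joint speeds; "joint_torque": joint torques, N m; "ee_pos": TCP position; "eef_rot": TCP orientation; "ft_force": force on the tool from outside, world axes, zero at the start; "torque": the same for the moment, N m; "width": finger opening in m; "grip_force": force on a finger pad.
Only numpy, scipy, OpenCV 4.12 (cv2) and the standard library are available. Lean on these libraries where they do the work, as an engineer would, in place of code of your own. Each camera call takes 0.05 s, during which the arm holds its last target. There are 200 camera calls.

### The job

The four steel seasoning tins stand stacked in one tower on the canteen table. Working from the top down, one tin after another, take the tower apart and set each tin gently and upright, flat in the middle of the black plastic dish made for it: square tins in the square dishes with their sides parallel to the rim, round tins in the round dishes, the larger tin of each shape in the larger dish and the smaller in the smaller. Never tip a tin over, and leave the salt shaker and the jar beside the work where they are.

Things in the scene. Friction and masses are not known exactly. Their poses are not given: they have to be found in the camera images.
- tin_round_small: The small round steel tin with a flat closed lid (dark rim, bright middle), 26 mm in diameter, 44 mm high; at the start resting on the small square tin, at the top of the tower. Origin at the centre of its underside, z up.
- dish_round_small: The small round black plastic dish, fixed to the table: a flat floor 5 mm above the table inside a low rim 9 mm above the table; inside 42 mm, outside 52 mm in diameter. Origin at its centre on the table, z up.
- tin_square_small: The small square steel tin with a flat closed lid (dark rim, bright middle), 37 x 37 mm, 44 mm high; at the start third from the table, resting on the large round tin. Origin at the centre of its underside, z up, x and y along its sides.
- dish_square_small: The small square black plastic dish, fixed to the table: a flat floor 5 mm above the table inside a low rim 9 mm above the table; inside 53 x 53 mm, outside 63 x 63 mm. Origin at its centre on the table, z up, x and y along its sides.
- tin_round_large: The large round steel tin with a flat closed lid (dark rim, bright middle), 52 mm in diameter, 44 mm high; at the start second from the table, resting on the large square tin. Origin at the centre of its underside, z up.
- dish_round_large: The large round black plastic dish, fixed to the table: a flat floor 5 mm above the table inside a low rim 9 mm above the table; inside 68 mm, outside 78 mm in diameter. Origin at its centre on the table, z up.
- tin_square_large: The large square steel tin with a flat closed lid (dark rim, bright middle), 64 x 64 mm, 44 mm high; at the start standing on the table, at the bottom of the tower. Origin at the centre of its underside, z up, x and y along its sides.
- dish_square_large: The large square black plastic dish, fixed to the table: a flat floor 5 mm above the table inside a low rim 9 mm above the table; inside 80 x 80 mm, outside 90 x 90 mm. Origin at its centre on the table, z up, x and y along its sides.
- salt_shaker: Bystander: glass salt shaker with a domed top, 44 mm in diameter, 90 mm high, loose. Origin at the centre of its underside.
- sample_jar: Bystander: squat lidded jar, 62 mm in diameter, 75 mm high, loose. Origin at the centre of its underside.
Mind the look-alikes: they are no part of the job. What is shaped like the tin_square_large but orange is not meant.

How it is judged:
On the way, in this order (a step that is already met when the one before it is completed fails the run):
1. the small round tin stands in the small round dish (horizontal distance between tin_round_small and dish_round_small below 0.012 m and z of tin_round_small in the frame of dish_round_small between 0.002 and 0.008 m and angle between tin_round_small's own z axis and vertical below 0.06 rad and linear speed of tin_round_small below 0.02 m/s), for 0.2 s.
2. the small square tin stands in the small square dish (horizontal distance between tin_square_small and dish_square_small below 0.012 m and z of tin_square_small in the frame of dish_square_small between 0.002 and 0.008 m and angle between tin_square_small's own z axis and vertical below 0.06 rad and (angle between the x axis of tin_square_small and the x axis of dish_square_small, either way round below 0.25 rad or angle between the x axis of tin_square_small and the y axis of dish_square_small, either way round below 0.25 rad) and linear speed of tin_square_small below 0.02 m/s), for 0.2 s.
3. the large round tin stands in the large round dish (horizontal distance between tin_round_large and dish_round_large below 0.012 m and z of tin_round_large in the frame of dish_round_large between 0.002 and 0.008 m and angle between tin_round_large's own z axis and vertical below 0.06 rad and linear speed of tin_round_large below 0.02 m/s), for 0.2 s.
4. the large square tin stands in the large square dish (horizontal distance between tin_square_large and dish_square_large below 0.012 m and z of tin_square_large in the frame of dish_square_large between 0.002 and 0.008 m and angle between tin_square_large's own z axis and vertical below 0.06 rad and (angle between the x axis of tin_square_large and the x axis of dish_square_large, either way round below 0.25 rad or angle between the x axis of tin_square_large and the y axis of dish_square_large, either way round below 0.25 rad) and linear speed of tin_square_large below 0.02 m/s), for 0.2 s.
At the end, for the whole second after the job is handed in: Each tin rests in the dish of its own shape and size: centre within 12 mm of the dish's centre, underside on the dish floor (2 to 8 mm above the table), upright within 0.06 rad, square tins with their sides within 0.25 rad of the dish's sides, all at rest (horizontal distance between tin_round_small and dish_round_small below 0.012 m and z of tin_round_small in the frame of dish_round_small between 0.002 and 0.008 m and angle between each of tin_round_small, tin_square_small, tin_round_large, tin_square_large's own z axis and vertical below 0.06 rad and linear speed of each of tin_round_small, tin_square_small, tin_round_large, tin_square_large below 0.01 m/s and horizontal distance between tin_square_small and dish_square_small below 0.012 m and z of tin_square_small in the frame of dish_square_small between 0.002 and 0.008 m and (angle between the x axis of tin_square_small and the x axis of dish_square_small, either way round below 0.25 rad or angle between the x axis of tin_square_small and the y axis of dish_square_small, either way round below 0.25 rad) and horizontal distance between tin_round_large and dish_round_large below 0.012 m and z of tin_round_large in the frame of dish_round_large between 0.002 and 0.008 m and horizontal distance between tin_square_large and dish_square_large below 0.012 m and z of tin_square_large in the frame of dish_square_large between 0.002 and 0.008 m and (angle between the x axis of tin_square_large and the x axis of dish_square_large, either way round below 0.25 rad or angle between the x axis of tin_square_large and the y axis of dish_square_large, either way round below 0.25 rad)); the robot touches nothing.
It fails at once if a tin is tipped over (angle between any of tin_round_small, tin_square_small, tin_round_large, tin_square_large's own z axis and vertical above 0.5 rad).
It fails at once if a tin is dropped or slammed into its dish (faster than 0.6 m/s) ((horizontal distance between tin_round_small and dish_round_small below 0.03 m and z of tin_round_small in the frame of dish_round_small below 0.03 m and linear speed of tin_round_small above 0.6 m/s) or (horizontal distance between tin_square_small and dish_square_small below 0.03 m and z of tin_square_small in the frame of dish_square_small below 0.03 m and linear speed of tin_square_small above 0.6 m/s) or (horizontal distance between tin_round_large and dish_round_large below 0.03 m and z of tin_round_large in the frame of dish_round_large below 0.03 m and linear speed of tin_round_large above 0.6 m/s) or (horizontal distance between tin_square_large and dish_square_large below 0.03 m and z of tin_square_large in the frame of dish_square_large below 0.03 m and linear speed of tin_square_large above 0.6 m/s)).
It fails at once if the salt shaker is pushed away or knocked over (distance of salt_shaker from where it was at the start of the episode above 0.025 m or angle between salt_shaker's own z axis and vertical above 0.4 rad).
It fails at once if the jar is pushed away or knocked over (distance of sample_jar from where it was at the start of the episode above 0.025 m or angle between sample_jar's own z axis and vertical above 0.4 rad).
It also fails if it takes over 128 s, if anything falls off the work surface, if the arm or the gripper's body presses on something with over 40 N, if the wrist force passes 120 N, or if a joint passes its speed limit or range.

## Working session

There is one attempt and no reset: what is moved stays moved. The work goes in short steps, Python scripts to look and compute and a tool call to move; the robot and the scene stay as the last step left them, time stands still between calls to the robot, and variables do not carry over. Pictures are saved under pics/ and viewed, at most 14 in all, crops included, and the job is handed in when it is done.

Besides the shell and the picture viewer there is one more tool, called after ">>>" in YAML: its name, and indented under it one key for each argument. play_rows: Moves the arm, as the interface text tells. Shift numbers are shares of 150 mm and turn numbers shares of 30 degrees, none past 1 either way. Its arguments: {"type":"object","properties":{"series":{"type":"array","items":{"type":"array","items":{"type":"number"}}},"fingers":{"type":"number"},"squeeze":{"type":"number"}},"required":["series"]}

```bash
mkdir -p pics; python3 - <<'E'
from bench import status, vision, job, spotter, r
import cv2,numpy as np
for c in ("scene","top"):
    im=vision.camera(c); cv2.imwrite(f"pics/{c}0.png",im)
    k=vision.calibration(c); print(c,k)
    for n in ["tin_round_small","dish_round_small","tin_square_small","dish_square_small","tin_round_large","dish_round_large","tin_square_large","dish_square_large","salt_shaker","sample_jar"]:
        print(n,[(np.round(d["point"],3).tolist(),round(d["conf"],2)) for d in spotter.boxes_of(c,n)])
s=status.read_state(); print(s, r.grasp_offset)
E
```

```text
scene {'fx': 535.3411914976572, 'fy': 535.3411914976572, 'cx': 284.0559115955433, 'cy': 214.03023150988813, 'rvec': array([ 2.14260415, -0.74297552,  0.38050136]), 'tvec': array([-0.44227984,  0.29533772,  1.26528439])}
tin_round_small [([0.448, -0.056, 0.161], 0.66), ([0.653, 0.102, 0.0], 0.49)]
dish_round_small [([0.42, -0.26, 0.005], 0.71)]
tin_square_small [([0.447, -0.06, 0.118], 0.82), ([0.449, -0.055, 0.16], 0.48)]
dish_square_small [([0.445, -0.06, 0.117], 0.68), ([0.402, 0.313, 0.003], 0.65)]
tin_round_large [([0.438, -0.07, 0.069], 0.75), ([0.448, -0.061, 0.116], 0.58)]
dish_round_large [([0.658, 0.102, 0.001], 0.92), ([0.621, -0.179, 0.002], 0.62)]
tin_square_large [([0.642, -0.034, 0.037], 0.81), ([0.433, -0.075, 0.027], 0.63)]
dish_square_large [([0.62, -0.179, 0.004], 0.91)]
salt_shaker [([0.596, 0.266, 0.049], 0.77)]
sample_jar [([0.604, -0.345, 0.047], 0.85)]
top {'fx': 409.1719524182998, 'fy': 409.1719524182998, 'cx': 283.98497501941955, 'cy': 201.48561336262492, 'rvec': array([ 2.10351022, -2.14708745,  0.21130447]), 'tvec': array([0.00492567, 0.53818399, 1.20929051
[... 514 characters left out ...]
ons': array([-1.30358716,  0.33221433, -0.06474154,  1.46005642,  0.02157881,
        1.34987669, -0.08851124]), 'joint_vel': array([-0.00146273,  0.00093192, -0.00032437,  0.0007751 ,  0.00070727,
        0.00138774,  0.00058717]), 'joint_torque': array([ 1.36150462e-03, -6.23034883e+01,  2.55629100e-02, -3.90131414e+01,
       -6.11431827e-02,  3.13382142e-02,  2.97265035e-05]), 'ee_pos': array([0.17857228, 0.59897043, 0.4047875 ]), 'eef_rot': array([ 1.44385295e-01,  9.89521541e-01,  7.18126944e-05, -1.92262380e-05]), 'ft_force': array([ 0.19218116,  0.43752046, -0.1155417 ]), 'torque': array([-0.03019758, -0.03853697, -0.00676023]), 'grip_force': 0.0, 'width': 0.08712313719928863} 0.1635
```

View pics/scene0.png

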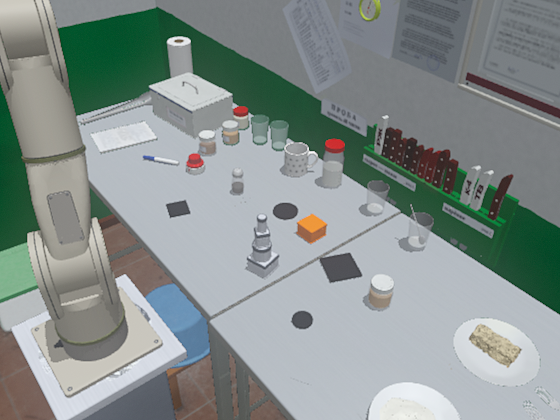

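View pics/top0.png

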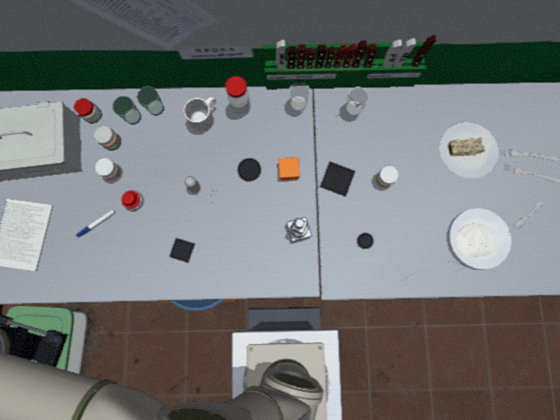

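The scene view shows the tower at (262,245) and an orange look-alike at (312,228). In the top view they are at (298,230) and (289,167). The dishes in the top view are at (249,169), (337,179), (182,250) and (365,241). The steel square tin at the bottom of the tower is the large square tin, and I'm leaving the orange one alone. I'll confirm this in an enlarged crop.

```bash
cat > h.py <<'E'
from bench import status, vision, job, spotter, r
import cv2,numpy as np
from scipy.spatial.transform import Rotation as R
def cam(c):
    k=vision.calibration(c); K=np.array([[k['fx'],0,k['cx']],[0,k['fy'],k['cy']],[0,0,1]])
    return K,cv2.Rodrigues(k['rvec'])[0],np.array(k['tvec'])
def proj(c,P):
    K,Rm,t=cam(c); return cv2.projectPoints(np.array(P,float).reshape(-1,1,3),Rm,t,K,None)[0].reshape(-1,2)
def back(c,uv,z):
    K,Rm,t=cam(c); uv=np.array(uv,float).reshape(-1,2)
    d=np.linalg.solve(K,np.c_[uv,np.ones(len(uv))].T).T@Rm; C=-Rm.T@t
    return C+d*((z-C[2])/d[:,2])[:,None]
E
python3 - <<'E'
from h import *
a=cv2.imread("pics/top0.png");b=cv2.imread("pics/scene0.png")
for c in("top","scene"):
    K,Rm,t=cam(c);print(c,-Rm.T@t)
A=cv2.resize(a[205:255,273:323],None,fx=8,fy=8,interpolation=cv2.INTER_CUBIC)
B=cv2.resize(b[205:280,230:330],None,fx=4,fy=4,interpolation=cv2.INTER_CUBIC)
B=cv2.copyMakeBorder(B,0,100,0,0,cv2.BORDER_CONSTANT)
cv2.imwrite("pics/crop1.png",np.hstack([A,B]))
# dishes: dark blobs
D={"dish_round_small":(.42,-.257),"dish_square_small":(.401,.317),"dish_round_large":(.658,.104),"dish_square_large":(.622,-.18)}
for n,xy in D.items():
    for c,im in(("top",a),("scene",b)):
        u,v=proj(c,[xy[0],xy[1],.009])[0]
        m=(cv2.cvtColor(im,cv2.COLOR_BGR2GRAY)<75).astype(np.uint8)
        nl,L=cv2.connectedComponents(m); l=L[int(round(v)),int(round(u))]
        mm=(L==l).astype(np.uint8)
        big=cv2.resize(mm*255,None,fx=8,fy=8,interpolation=cv2.INTER_LINEAR)
        ct=max(cv2.findContours((big>127).astype(np.uint8),0,2)[0],key=cv2.contourArea).reshape(-1,2)
        P=back(c,(ct+.5)/8-.5,.009)[:,:2]*1000
        rc=cv2.minAreaRect(P.astype(np.float32)); M=cv2.moments(P.astype(np.float32))
        print(n,c,l,mm.sum(),"cen",np.round([M['m10']/M['m00'],M['m01']/M['m00']],1),"rect",[np.round(q,1) for q in rc])
E
```

```text
top [0.3002497  0.00667824 1.28912968]
scene [-0.17315141 -0.89801442  1.02341052]
dish_round_small top 1627 183 cen [ 417.5 -257.3] rect [array([ 418.4, -257.8]), array([46.7, 47.1]), np.float64(86.8)]
dish_round_small scene 0 201057 cen [1323.8  792.3] rect [array([1166.,  598.]), array([2842.5, 3470.9]), np.float64(54.4)]
dish_square_small top 1629 368 cen [399.5 314.8] rect [array([399.6, 314.7]), array([62.5, 62.2]), np.float64(72.5)]
dish_square_small scene 0 201057 cen [1323.8  792.3] rect [array([1166.,  598.]), array([2842.5, 3470.9]), np.float64(54.4)]
dish_round_large top 1589 400 cen [654.6 105. ] rect [array([654.9, 105.1]), array([72.6, 74.4]), np.float64(45.1)]
dish_round_large scene 0 201057 cen [1323.8  792.3] rect [array([1166.,  598.]), array([2842.5, 3470.9]), np.float64(54.4)]
dish_square_large top 1591 711 cen [ 618.5 -179.1] rect [array([ 618.5, -179.1]), array([88.7, 91.4]), np.float64(67.0)]
dish_square_large scene 0 201057 cen [1323.8  792.3] rect [array([1166.,  598.]), array([2842.5, 3470.9]), np.float64(54.4)]
```

View pics/crop1.png

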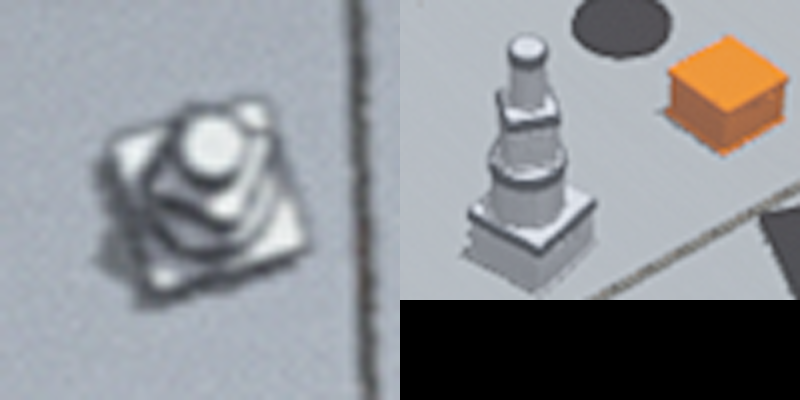

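The crop shows the steel tower: the small round lid is at crop (212,145), with the small square, large round and large square tins below it. The look-alike is a separate plain orange block, so the tower's bottom tin is the one meant.

```bash
python3 - <<'E'
from h import *
a=cv2.imread("pics/top0.png");b=cv2.imread("pics/scene0.png")
ct=lambda p:(np.array(p,float)+.5)/8-.5+[273,205]
cs=lambda p:(np.array(p,float)-[400,0]+.5)/4-.5+[230,205]
def sq(c,P,z):
    Q=back(c,P,z)[:,:2]*1000
    e=np.diff(Q,axis=0); print(c,np.round(Q.mean(0),1),"edges",np.round(np.hypot(*e.T),1),"yaw",np.round(np.degrees(np.arctan2(e[:,1],e[:,0]))%90,1))
print("round small",back("top",ct([212,145]),.176)*1000,back("scene",cs([527,48]),.176)*1000)
sq("top",ct([[103,150],[266,97],[308,250],[145,303]]),.044)
sq("scene",cs([[470,212],[543,252],[597,204]]),.044)
P=back("scene",cs([[470,212],[597,204]]),.044);print("LS centre scene",P.mean(0)*1000)
sq("scene",cs([[498,95],[508,128],[560,116]]),.132)
P=back("scene",cs([[498,95],[560,116]]),.132);print("SS centre scene",P.mean(0)*1000)
D={"rs":(.4175,-.257),"ss":(.3995,.315),"rl":(.655,.105),"sl":(.6185,-.179)}
for n,xy in D.items():
    u,v=proj("scene",[*xy,.009])[0]; print(n,(u,v),b[int(v),int(u)])
    m=(cv2.cvtColor(b,cv2.COLOR_BGR2GRAY)<115).astype(np.uint8)
    nl,L,st,ce=cv2.connectedComponentsWithStats(m); l=L[int(round(v)),int(round(u))]
    if l==0: continue
    c_=max(cv2.findContours((cv2.resize((L==l)*255.,None,fx=8,fy=8)>127).astype(np.uint8),0,2)[0],key=cv2.contourArea).reshape(-1,2)
    P=back("scene",(c_+.5)/8-.5,.007)[:,:2]*1000; rc=cv2.minAreaRect(P.astype(np.float32)); print(st[l][4],[np.round(q,1) for q in rc])
E
```

```text
round small [[454.15249007 -44.93140649 176.        ]] [[454.89579446 -43.19839253 176.        ]]
top [451.4 -48. ] edges [66.  61.  65.4] yaw [17.  13.4 16.8]
scene [446.7 -62.7] edges [62.2 58.3] yaw [14.4 14.5]
LS centre scene [453.53119319 -50.17542251  44.        ]
scene [445.  -50.3] edges [33.5 35.1] yaw [64.8 72. ]
SS centre scene [452.91622487 -47.04093691 132.        ]
rs (np.float64(302.1474478510445), np.float64(318.85409661708525)) [91 85 83]
294 [array([ 417.3, -256.7]), array([56.6, 51.5]), np.float64(52.1)]
ss (np.float64(177.86235348071767), np.float64(208.27478091780873)) [90 85 83]
279 [array([399.9, 317.4]), array([74.6, 63.5]), np.float64(72.0)]
rl (np.float64(285.17433250878827), np.float64(210.45265590530647)) [88 82 84]
331 [array([655.2, 105.7]), array([84.6, 77.1]), np.float64(52.3)]
sl (np.float64(339.98945535411286), np.float64(266.3087201713407)) [84 79 80]
829 [array([ 618.9, -177.7]), array([101.6,  95.1]), np.float64(67.0)]
```

Dishes: small round (417.4,-257), small square (399.7,315.5) at yaw 72°, large round (655,105.3), large square (618.6,-178.5) at yaw 67°. The tower is at about (453,-47). Next I'll move above it.

```bash
cat >> h.py <<'E'
def plan(x,y,z,yaw=None):
    "target TCP mm (grasp height z, mm above table) and closing-axis yaw deg -> shift, turn in shares (total)"
    s=status.read_state(); M=R.from_quat(s['eef_rot']).as_matrix(); p=np.array(s['ee_pos'])*1000
    cy=np.degrees(np.arctan2(M[1,1],M[0,1])); d=M.T@(np.array([x,y,z+163.5])-p)
    print("t",s['time'],"p",np.round(p,1),"tilt",np.round(M[:,2],4),"closeyaw",round(cy,2),"w",round(s['width']*1000,1),"grip",s['grip_force'])
    out=np.round(d/150,3).tolist()
    if yaw is not None:
        dy=(yaw-cy+90)%180-90; out+=[0,0,round(-dy/30,3)]
    print("shift",out,"F",np.round(s['ft_force'],1))
E
```

>>> play_rows:
  series:
    - [-1,-0.6,0,0,0,0]
    - [-1,-0.6,0,0,0,0]
    - [-1,-0.6,0,0,0,0]
    - [-1,-0.6,0,0,0,0]
  fingers: 0.3
  squeeze: 10

```text
time: 1.5
ee_pos: [0.3001, 0.4663, 0.4051]
eef_rot: [0.147, 0.989, -0.0, 0.001]
ft_force: [0.6, -0.5, 0.9]
width: 0.0634
grip_force: 0.0
```

>>> play_rows:
  series:
    - [-1,-0.7,0,0,0,0]
    - [-1,-0.7,0,0,0,0]
    - [-1,-0.7,0,0,0,0]
    - [-1,-0.7,0,0,0,0]

```text
time: 1.9
ee_pos: [0.4124, 0.323, 0.4051]
eef_rot: [0.146, 0.989, 0.0, 0.0]
ft_force: [0.7, -0.1, 0.3]
width: 0.0568
grip_force: 0.0
```

>>> play_rows:
  series:
    - [-0.8,-0.9,0,0,0,0]
    - [-0.8,-0.9,0,0,0,0]
    - [-0.8,-0.9,0,0,0,0]
    - [-0.8,-0.9,0,0,0,0]

```text
time: 2.3
ee_pos: [0.4879, 0.1587, 0.4051]
eef_rot: [0.146, 0.989, -0.0, 0.0]
ft_force: [-0.1, 0.4, 0.0]
width: 0.0565
grip_force: 0.0
```

>>> play_rows:
  series:
    - [-0.19,-1,0,0,0,0]
    - [-0.19,-1,0,0,0,0]
    - [-0.19,-1,0,0,0,0]
    - [-0.19,-1,0,0,0,0]

```text
time: 2.7
ee_pos: [0.4705, 0.0043, 0.4053]
eef_rot: [0.149, 0.989, -0.0, 0.0]
ft_force: [0.4, 1.1, -0.1]
width: 0.0566
grip_force: 0.0
```

```bash
python3 -c "
from h import *
plan(454.5,-44,200,68)"
```

```text
t 2.7 p [470.5   4.3 405.3] tilt [ 9.e-04 -2.e-04 -1.e+00] closeyaw 72.89 w 56.6 grip 0.0
shift [0.008, -0.339, 0.278, 0, 0, np.float64(0.163)] F [ 0.4  1.1 -0.1]
```

>>> play_rows:
  series:
    - [0,-0.2,0.05,0,0,0.163]
    - [0.008,-0.339,0.12,0,0,0.163]
    - [0.008,-0.339,0.2,0,0,0.163]
    - [0.008,-0.339,0.24,0,0,0.163]
    - [0.008,-0.339,0.24,0,0,0.163]

```text
time: 3.2
ee_pos: [0.4556, -0.0365, 0.368]
eef_rot: [0.186, 0.983, -0.0, -0.001]
ft_force: [-0.6, -0.1, 0.2]
width: 0.0565
grip_force: 0.0
```

```bash
python3 -c "
from h import *
plan(454.5,-44,160,68)
a=vision.camera('top');b=vision.camera('scene')
A=cv2.resize(a[185:285,248:348],None,fx=4,fy=4,interpolation=cv2.INTER_CUBIC)
B=cv2.resize(b[160:260,210:310],None,fx=4,fy=4,interpolation=cv2.INTER_CUBIC)
cv2.imwrite('pics/c2.png',np.hstack([A,B]))"
```

```text
t 3.2 p [455.6 -36.5 368. ] tilt [-1.3e-03 -1.0e-04 -1.0e+00] closeyaw 68.59 w 56.5 grip 0.0
shift [-0.012, -0.049, 0.297, 0, 0, np.float64(0.02)] F [-0.6 -0.1  0.2]
```

View pics/c2.png

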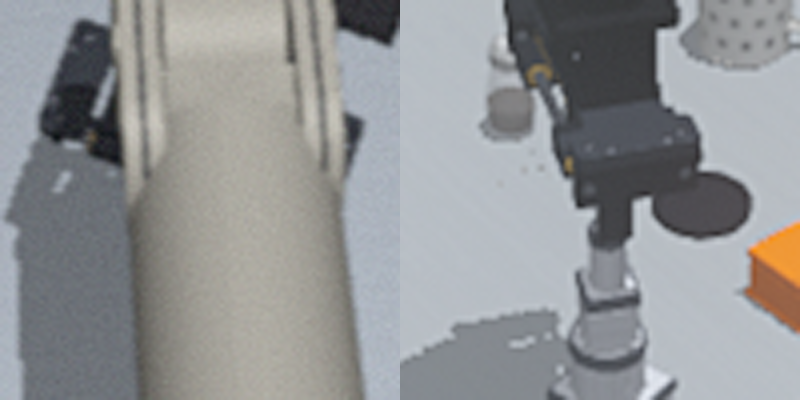

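The scene crop shows the fingers over the tower near (610,220), and the top view is hidden by the arm. I'll let the arm settle and read its pose.

>>> play_rows:
  series:
    - [0,0,0,0,0,0]
    - [0,0,0,0,0,0]
    - [0,0,0,0,0,0]

```text
time: 3.6
ee_pos: [0.4557, -0.0374, 0.369]
eef_rot: [0.186, 0.982, 0.0, 0.0]
ft_force: [-0.9, -0.8, -0.0]
width: 0.0567
grip_force: 0.0
```

```bash
python3 -c "
from h import *
plan(454.5,-44,160,68)"
```

```text
t 3.6 p [455.7 -37.4 369. ] tilt [ 4.e-04  2.e-04 -1.e+00] closeyaw 68.52 w 56.7 grip 0.0
shift [-0.009, -0.044, 0.303, 0, 0, np.float64(0.017)] F [-0.9 -0.8 -0. ]
```

>>> play_rows:
  series:
    - [-0.009,-0.044,0,0,0,0.017]
    - [-0.009,-0.044,0,0,0,0.017]
    - [-0.009,-0.044,0.1,0,0,0.017]
    - [-0.009,-0.044,0.2,0,0,0.017]
    - [-0.009,-0.044,0.28,0,0,0.017]

```text
time: 4.1
ee_pos: [0.4542, -0.0444, 0.326]
eef_rot: [0.191, 0.982, 0.0, -0.0]
ft_force: [0.7, 0.5, -0.5]
width: 0.0569
grip_force: 0.0
```

>>> play_rows:
  series:
    - [0,0,0,0,0,0]
    - [0,0,0,0,0,0]

```text
time: 4.3
ee_pos: [0.4545, -0.0443, 0.3269]
eef_rot: [0.191, 0.982, -0.0, -0.0]
ft_force: [-1.2, -0.1, 0.3]
width: 0.0562
grip_force: 0.0
```

```bash
python3 -c "
from h import *
plan(454.5,-44,160,68)
b=vision.camera('scene')
cv2.imwrite('pics/c3.png',cv2.resize(b[180:280,210:310],None,fx=6,fy=6,interpolation=cv2.INTER_CUBIC))"
```

```text
t 4.3 p [454.5 -44.3 326.9] tilt [-2.e-04 -1.e-04 -1.e+00] closeyaw 67.98 w 56.2 grip 0.0
shift [0.001, 0.002, 0.023, 0, 0, np.float64(-0.001)] F [-1.2 -0.1  0.3]
```

View pics/c3.png

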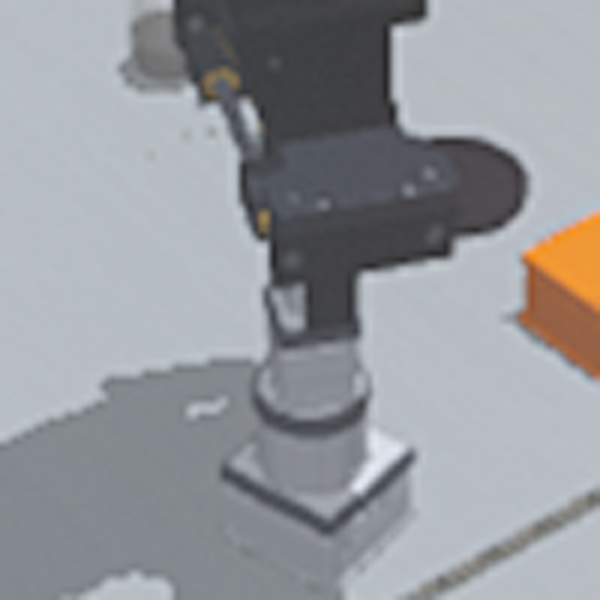

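The crop shows the near finger covering the small round tin, with the tin showing left of it at (290,305). The tower is undisturbed, so I'll close.

>>> play_rows:
  series:
    - [0,0,0.02,0,0,0]
    - [0,0,0.02,0,0,0]
    - [0,0,0.02,0,0,0]
    - [0,0,0.02,0,0,0]
    - [0,0,0.02,0,0,0]
  fingers: -0.5
  squeeze: 12

```text
time: 4.85
ee_pos: [0.4544, -0.0443, 0.3238]
eef_rot: [0.191, 0.982, 0.0, 0.0]
ft_force: [0.0, -0.5, -0.3]
width: 0.0259
grip_force: 1.8
```

>>> play_rows:
  series:
    - [0,0,0,0,0,0]
    - [0,0,0,0,0,0]
    - [0,0,0,0,0,0]

```text
time: 5.15
ee_pos: [0.4544, -0.0442, 0.3238]
eef_rot: [0.191, 0.982, 0.0, 0.0]
ft_force: [-0.2, 0.1, 0.4]
width: 0.0257
grip_force: 12.0
```

>>> play_rows:
  series:
    - [0,0,-0.05,0,0,0]
    - [0,0,-0.15,0,0,0]
    - [0,0,-0.25,0,0,0]
    - [0,0,-0.25,0,0,0]

```text
time: 5.55
ee_pos: [0.4549, -0.0443, 0.3632]
eef_rot: [0.191, 0.982, 0.001, 0.002]
ft_force: [-0.3, 0.8, -0.6]
width: 0.0255
grip_force: 12.0
```

```bash
python3 -c "
from h import *
plan(417.4,-257,34)"
```

```text
t 5.55 p [454.9 -44.3 363.2] tilt [ 3.3e-03  8.0e-04 -1.0e+00] closeyaw 67.99 w 25.5 grip 11.970050548998188
shift [-0.296, -1.41, 1.103] F [-0.3  0.8 -0.6]
```

>>> play_rows:
  series:
    - [-0.04,-0.15,0,0,0,0]
    - [-0.1,-0.4,0,0,0,0]
    - [-0.15,-0.65,0,0,0,0]
    - [-0.18,-0.85,0,0,0,0]
    - [-0.2,-0.95,0,0,0,0]

```text
time: 6.05
ee_pos: [0.4276, -0.1902, 0.3608]
eef_rot: [0.192, 0.981, -0.0, -0.0]
ft_force: [0.5, 0.1, -0.9]
width: 0.0258
grip_force: 12.0
```

>>> play_rows:
  series:
    - [-0.04,-0.2,0.1,0,0,0]
    - [-0.08,-0.35,0.3,0,0,0]
    - [-0.096,-0.46,0.5,0,0,0]
    - [-0.096,-0.46,0.7,0,0,0]
    - [-0.096,-0.46,0.75,0,0,0]

```text
time: 6.55
ee_pos: [0.4149, -0.2567, 0.2457]
eef_rot: [0.191, 0.982, -0.0, -0.003]
ft_force: [0.1, 0.3, -0.5]
width: 0.0259
grip_force: 12.0
```

>>> play_rows:
  series:
    - [0,0,0,0,0,0]
    - [0,0,0,0,0,0]
    - [0,0,0,0,0,0]

```text
time: 6.85
ee_pos: [0.417, -0.2569, 0.25]
eef_rot: [0.19, 0.982, 0.0, 0.001]
ft_force: [-0.4, -0.3, -0.8]
width: 0.026
grip_force: 12.0
```

```bash
python3 -c "
from h import *
plan(417.4,-257,34)"
```

```text
t 6.85 p [ 417.  -256.9  250. ] tilt [ 2.3e-03 -2.0e-04 -1.0e+00] closeyaw 68.04 w 26.0 grip 11.97030088927022
shift [-0.002, 0.0, 0.35] F [-0.4 -0.3 -0.8]
```

>>> play_rows:
  series:
    - [0,0,0.1,0,0,0]
    - [0,0,0.2,0,0,0]
    - [0,0,0.28,0,0,0]
    - [0,0,0.33,0,0,0]
    - [0,0,0.35,0,0,0]

```text
time: 7.35
ee_pos: [0.4164, -0.257, 0.1962]
eef_rot: [0.191, 0.982, 0.0, -0.0]
ft_force: [-4.5, 3.6, 19.1]
width: 0.0255
grip_force: 12.0
```

>>> play_rows:
  series:
    - [0,0,0,0,0,0]
    - [0,0,0,0,0,0]
    - [0,0,0,0,0,0]

```text
time: 7.65
ee_pos: [0.4165, -0.257, 0.1965]
eef_rot: [0.191, 0.982, 0.0, 0.0]
ft_force: [-0.1, 0.6, -1.0]
width: 0.0255
grip_force: 12.0
```

>>> play_rows:
  series:
    - [0,0,0,0,0,0]
    - [0,0,0,0,0,0]
    - [0,0,0,0,0,0]
  fingers: 0.1

```text
time: 7.95
ee_pos: [0.4163, -0.2569, 0.1963]
eef_rot: [0.191, 0.982, 0.0, 0.0]
ft_force: [-0.2, 0.6, -0.1]
width: 0.0417
grip_force: 0.0
```

>>> play_rows:
  series:
    - [0,0,-0.1,0,0,0]
    - [0,0,-0.3,0,0,0]
    - [0,0,-0.6,0,0,0]
    - [0,0,-0.9,0,0,0]
    - [0,0,-0.95,0,0,0]

```text
time: 8.45
ee_pos: [0.4171, -0.258, 0.3434]
eef_rot: [0.191, 0.982, -0.0, 0.004]
ft_force: [1.2, -0.3, -0.3]
width: 0.0479
grip_force: 0.0
```

```bash
python3 -c "
from h import *
plan(453,-47,150,68)
b=vision.camera('scene');a=vision.camera('top')
for n in ['tin_round_small','tin_square_small']:
  for c in('scene','top'): print(n,c,[(np.round(d['point'],3).tolist(),round(d['conf'],2)) for d in spotter.boxes_of(c,n)])
f=lambda i:cv2.resize(i,(400,400),interpolation=cv2.INTER_CUBIC)
cv2.imwrite('pics/c4.png',np.hstack([f(b[200:350,200:350]),f(a[200:280,310:390])]))
"
```

```text
t 8.45 p [ 417.1 -258.   343.4] tilt [ 0.007  -0.0014 -1.    ] closeyaw 67.96 w 47.9 grip 0.0
shift [0.307, 1.394, 0.199, 0, 0, np.float64(-0.001)] F [ 1.2 -0.3 -0.3]
tin_round_small scene [([0.412, -0.267, 0.037], 0.54), ([0.439, -0.069, 0.073], 0.39)]
tin_round_small top []
tin_square_small scene [([0.447, -0.058, 0.124], 0.85)]
tin_square_small top [([0.451, -0.046, 0.135], 0.62)]
```

View pics/c4.png

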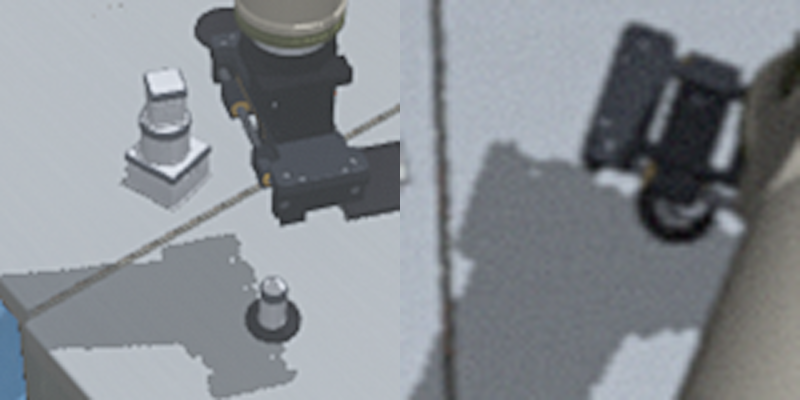

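The scene crop shows the small round tin upright in the middle of its dish at (272,315). The small square lid is now exposed at (165,83), so I'll measure it.

```bash
cat >> h.py <<'E'
def lid(c,im,x,y,z,th,win=14,name=None):
    "bright lid middle near (x,y,z mm): rect on plane z"
    g=cv2.cvtColor(im,cv2.COLOR_BGR2GRAY); u,v=np.round(proj(c,[x/1e3,y/1e3,z/1e3])[0]).astype(int)
    w=cv2.resize(g[v-win:v+win+1,u-win:u+win+1],None,fx=8,fy=8,interpolation=cv2.INTER_CUBIC)
    for t in th:
        n,L,st,ce=cv2.connectedComponentsWithStats((w>t).astype(np.uint8)); l=L[win*8+4,win*8+4]
        if l==0: print(c,t,"none",w[win*8+4,win*8+4]); continue
        k=max(cv2.findContours((L==l).astype(np.uint8),0,2)[0],key=cv2.contourArea).reshape(-1,2)
        P=back(c,(k+.5)/8-.5+[u-win,v-win],z/1e3)[:,:2]*1000; rc=cv2.minAreaRect(P.astype(np.float32))
        print(c,t,[np.round(q,1).tolist() for q in rc])
    if name: cv2.imwrite(name,cv2.resize(w,None,fx=2,fy=2))
E
python3 -c "
from h import *
b=vision.camera('scene');a=vision.camera('top')
lid('scene',b,453,-47,132,(190,205,220,235))
lid('top',a,453,-47,132,(190,205,220,235))
ga=cv2.resize(a[215:245,283:313],(400,400),interpolation=cv2.INTER_CUBIC);gb=cv2.resize(b[220:260,242:282],(400,400),interpolation=cv2.INTER_CUBIC)
cv2.imwrite('pics/c5.png',np.hstack([ga,gb]))
"
```

```text
scene 190 [[455.0, -41.9], [34.3, 31.9], 67.5]
scene 205 [[454.3, -43.1], [30.2, 30.6], 67.5]
scene 220 none 219
scene 235 none 219
top 190 [[453.2, -46.9], [31.1, 30.6], 66.2]
top 205 [[453.2, -46.7], [29.4, 29.7], 66.2]
top 220 [[453.1, -46.7], [28.0, 28.5], 65.7]
top 235 none 229
```

View pics/c5.png

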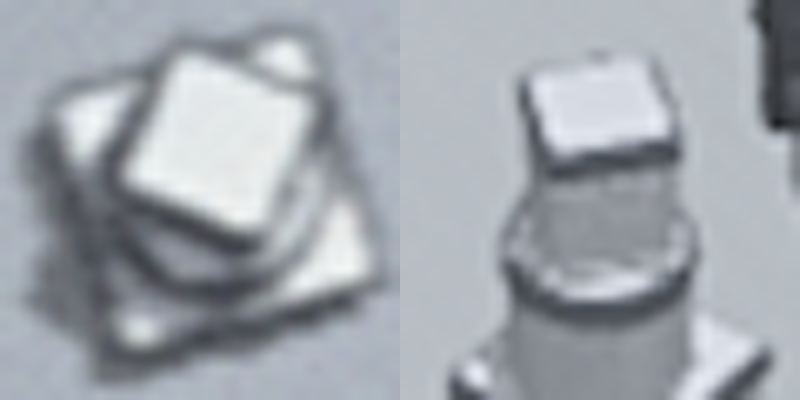

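The crop shows the small square lid cleanly, centred at about (453,-46.3) with yaw 66°. I'll move over it.

>>> play_rows:
  series:
    - [0.05,0.2,0,0,0,0]
    - [0.12,0.5,0,0,0,0]
    - [0.18,0.8,0,0,0,0]
    - [0.2,0.95,0,0,0,0]
    - [0.2,0.95,0,0,0,0]
  fingers: 0.8

```text
time: 9.35
ee_pos: [0.4425, -0.1102, 0.338]
eef_rot: [0.188, 0.982, 0.0, -0.001]
ft_force: [0.5, -0.6, -0.4]
width: 0.0759
grip_force: 0.0
```

>>> play_rows:
  series:
    - [0.05,0.2,0,0,0,0.05]
    - [0.1,0.44,0,0,0,0.05]
    - [0.1,0.44,0,0,0,0.05]
    - [0.1,0.44,0,0,0,0.05]
    - [0.1,0.44,0,0,0,0.05]

```text
time: 9.85
ee_pos: [0.4525, -0.0482, 0.3384]
eef_rot: [0.205, 0.979, -0.0, -0.0]
ft_force: [-0.2, -0.2, -0.2]
width: 0.0787
grip_force: 0.0
```

```bash
python3 -c "
from h import *
plan(453.3,-46,116.3,66.2)"
```

```text
t 9.85 p [452.5 -48.2 338.4] tilt [-7.e-04 -5.e-04 -1.e+00] closeyaw 66.39 w 78.7 grip 0.0
shift [0.001, 0.016, 0.391, 0, 0, np.float64(0.006)] F [-0.2 -0.2 -0.2]
```

>>> play_rows:
  series:
    - [0,0.016,0,0,0,0]
    - [0,0.016,0.1,0,0,0]
    - [0,0.016,0.22,0,0,0]
    - [0,0.016,0.34,0,0,0]
    - [0,0.016,0.385,0,0,0]

```text
time: 10.35
ee_pos: [0.4531, -0.0452, 0.2796]
eef_rot: [0.204, 0.979, -0.0, -0.001]
ft_force: [-0.5, 0.8, 0.6]
width: 0.0781
grip_force: 0.0
```

>>> play_rows:
  series:
    - [0,0,0,0,0,0]
    - [0,0,0,0,0,0]

```text
time: 10.55
ee_pos: [0.4539, -0.0448, 0.2816]
eef_rot: [0.204, 0.979, 0.0, 0.0]
ft_force: [0.3, -0.6, 0.6]
width: 0.0783
grip_force: 0.0
```

>>> play_rows:
  series:
    - [0,0,0,0,0,0]
    - [0,0,0,0,0,0]
    - [0,0,0,0,0,0]
    - [0,0,0,0,0,0]
    - [0,0,0,0,0,0]
  fingers: -0.3

```text
time: 11.05
ee_pos: [0.4537, -0.0446, 0.2811]
eef_rot: [0.204, 0.979, 0.0, 0.0]
ft_force: [-0.0, 0.4, 0.1]
width: 0.0466
grip_force: 0.0
```

>>> play_rows:
  series:
    - [0,0,0,0,0,0]
    - [0,0,0,0,0,0]
    - [0,0,0,0,0,0]
    - [0,0,0,0,0,0]
    - [0,0,0,0,0,0]

```text
time: 11.55
ee_pos: [0.4536, -0.0446, 0.281]
eef_rot: [0.204, 0.979, 0.0, -0.0]
ft_force: [-0.2, -0.1, 0.6]
width: 0.0368
grip_force: 12.0
```

>>> play_rows:
  series:
    - [0,0,-0.05,0,0,0]
    - [0,0,-0.15,0,0,0]
    - [0,0,-0.3,0,0,0]
    - [0,0,-0.3,0,0,0]

```text
time: 11.95
ee_pos: [0.4545, -0.0447, 0.3287]
eef_rot: [0.204, 0.979, 0.001, 0.002]
ft_force: [-0.2, -0.3, -1.1]
width: 0.0372
grip_force: 12.0
```

```bash
python3 -c "
from h import *
plan(399.7,315.5,36,72.3)"
```

```text
t 11.95 p [454.5 -44.7 328.7] tilt [ 4.2e-03  9.0e-04 -1.0e+00] closeyaw 66.49 w 37.2 grip 11.999362567439675
shift [1.296, 2.054, 0.862, 0, 0, np.float64(-0.194)] F [-0.2 -0.3 -1.1]
```

>>> play_rows:
  series:
    - [0.1,0.15,0,0,0,0]
    - [0.22,0.35,0,0,0,0]
    - [0.36,0.56,0,0,0,0]
    - [0.48,0.77,0,0,0,0]
    - [0.6,0.95,0,0,0,0]

```text
time: 12.45
ee_pos: [0.4274, 0.1237, 0.3258]
eef_rot: [0.203, 0.979, 0.0, -0.0]
ft_force: [0.3, 0.2, -0.9]
width: 0.0369
grip_force: 12.0
```

>>> play_rows:
  series:
    - [0.13,0.2,0,0,0,0]
    - [0.26,0.4,0,0,0,0]
    - [0.39,0.6,0,0,0,0]
    - [0.5,0.8,0,0,0,0]
    - [0.56,0.9,0,0,0,0]

```text
time: 12.95
ee_pos: [0.4037, 0.2821, 0.3256]
eef_rot: [0.202, 0.979, 0.0, -0.0]
ft_force: [-0.5, -1.1, 0.5]
width: 0.0368
grip_force: 12.0
```

>>> play_rows:
  series:
    - [0.08,0.12,0,0,0,-0.1]
    - [0.14,0.2,0.1,0,0,-0.19]
    - [0.14,0.2,0.3,0,0,-0.19]
    - [0.14,0.2,0.45,0,0,-0.19]
    - [0.14,0.2,0.5,0,0,-0.19]

```text
time: 13.45
ee_pos: [0.397, 0.3144, 0.2487]
eef_rot: [0.154, 0.988, -0.002, -0.001]
ft_force: [0.6, -0.5, -0.1]
width: 0.0371
grip_force: 12.0
```

>>> play_rows:
  series:
    - [0,0,0,0,0,0]
    - [0,0,0,0,0,0]
    - [0,0,0,0,0,0]

```text
time: 13.75
ee_pos: [0.398, 0.3154, 0.2523]
eef_rot: [0.155, 0.988, 0.001, 0.001]
ft_force: [0.3, 0.1, -1.5]
width: 0.0369
grip_force: 12.0
```

```bash
python3 -c "
from h import *
plan(399.7,315.5,35,72.3)"
```

```text
t 13.75 p [398.  315.4 252.3] tilt [ 0.0015  0.0016 -1.    ] closeyaw 72.2 w 36.9 grip 11.999369580298662
shift [-0.011, 0.003, 0.359, 0, 0, np.float64(-0.003)] F [ 0.3  0.1 -1.5]
```

Descending slower this time.

>>> play_rows:
  series:
    - [-0.01,0,0.08,0,0,0]
    - [-0.01,0,0.17,0,0,0]
    - [-0.01,0,0.25,0,0,0]
    - [-0.01,0,0.29,0,0,0]
    - [-0.01,0,0.31,0,0,0]

```text
time: 14.25
ee_pos: [0.3986, 0.3145, 0.2033]
eef_rot: [0.155, 0.988, -0.001, -0.0]
ft_force: [0.6, -1.3, -1.4]
width: 0.0371
grip_force: 12.0
```

>>> play_rows:
  series:
    - [0,0,0.01,0,0,0]
    - [0,0,0.02,0,0,0]
    - [0,0,0.03,0,0,0]
    - [0,0,0.04,0,0,0]
    - [0,0,0.047,0,0,0]

```text
time: 14.75
ee_pos: [0.399, 0.3148, 0.1979]
eef_rot: [0.155, 0.988, 0.0, 0.0]
ft_force: [-5.2, -4.1, 17.5]
width: 0.0368
grip_force: 12.0
```

>>> play_rows:
  series:
    - [0,0,0,0,0,0]
    - [0,0,0,0,0,0]

```text
time: 14.95
ee_pos: [0.399, 0.3148, 0.1979]
eef_rot: [0.155, 0.988, 0.0, 0.0]
ft_force: [-1.9, -1.3, 4.6]
width: 0.0371
grip_force: 12.0
```

>>> play_rows:
  series:
    - [0,0,0,0,0,0]
    - [0,0,0,0,0,0]
    - [0,0,0,0,0,0]
    - [0,0,0,0,0,0]
  fingers: 0.5

```text
time: 15.35
ee_pos: [0.3989, 0.3147, 0.1974]
eef_rot: [0.155, 0.988, 0.0, 0.0]
ft_force: [0.0, 0.3, -0.9]
width: 0.0606
grip_force: 0.0
```

>>> play_rows:
  series:
    - [0,0,-0.1,0,0,0]
    - [0,0,-0.3,0,0,0]
    - [0,0,-0.6,0,0,0]
    - [0,0,-0.75,0,0,0]
    - [0,0,-0.75,0,0,0]
  fingers: 1

```text
time: 15.85
ee_pos: [0.3997, 0.3154, 0.3135]
eef_rot: [0.155, 0.988, 0.003, 0.002]
ft_force: [-0.4, -0.4, 0.2]
width: 0.0862
grip_force: 0.0
```

```bash
python3 -c "
from h import *
b=vision.camera('scene');a=vision.camera('top')
for c in('scene','top'): print(c,[(np.round(d['point'],3).tolist(),round(d['conf'],2)) for d in spotter.boxes_of(c,'tin_square_small')])
lid('scene',b,400,315,49,(190,205,220))
lid('top',a,400,315,49,(190,205,220))
print('LR');lid('scene',b,453,-47,88,(190,205,220),16)
lid('top',a,453,-47,88,(190,205,220),16)
f=lambda i:cv2.resize(i,(400,400),interpolation=cv2.INTER_CUBIC)
cv2.imwrite('pics/c6.png',np.hstack([f(b[160:280,160:280]),f(a[205:255,273:323])]))
plan(453,-47,72)
"
```

```text
scene [([0.398, 0.301, 0.038], 0.51)]
top []
scene 190 none 161
scene 205 none 161
scene 220 none 161
top 190 none 41
top 205 none 41
top 220 none 41
LR
scene 190 [[452.8, -44.6], [45.1, 45.1], 45.1]
scene 205 [[452.4, -45.1], [42.5, 43.4], 44.5]
scene 220 none 218
top 190 [[451.4, -47.5], [44.3, 44.2], 88.6]
top 205 [[451.8, -47.8], [41.8, 43.4], 68.7]
top 220 [[451.8, -47.7], [39.7, 41.8], 68.5]
t 16.05 p [398.5 314.5 308.7] tilt [-0.0014 -0.0014 -1.    ] closeyaw 72.2 w 87.1 grip 0.0
shift [-1.083, -2.183, 0.491] F [0.  0.2 0.5]
```

View pics/c6.png

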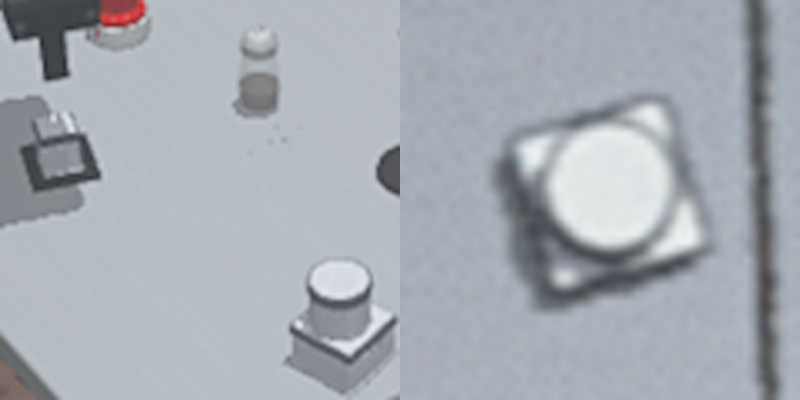

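The crop shows the small square tin standing in its dish at (62,150), aligned with the rim. The large round tin is on the large square tin at about (452.2,-46.5).

>>> play_rows:
  series:
    - [-0.1,-0.2,0,0,0,0]
    - [-0.22,-0.45,0,0,0,0]
    - [-0.34,-0.7,0,0,0,0]
    - [-0.45,-0.92,0,0,0,0]
    - [-0.5,-1,0,0,0,0]

```text
time: 16.55
ee_pos: [0.4244, 0.1453, 0.3087]
eef_rot: [0.157, 0.988, -0.001, -0.001]
ft_force: [-0.5, 1.0, -1.0]
width: 0.0869
grip_force: 0.0
```

>>> play_rows:
  series:
    - [-0.12,-0.25,0,0,0,0]
    - [-0.24,-0.5,0,0,0,0]
    - [-0.36,-0.75,0,0,0,0]
    - [-0.45,-0.95,0,0,0,0]
    - [-0.5,-1,0,0,0,0]

```text
time: 17.05
ee_pos: [0.4495, -0.0203, 0.3089]
eef_rot: [0.157, 0.988, -0.001, -0.001]
ft_force: [-1.0, 0.6, -0.1]
width: 0.0872
grip_force: 0.0
```

>>> play_rows:
  series:
    - [-0.08,-0.18,0,0,0,0]
    - [-0.08,-0.18,0,0,0,0]
    - [-0.08,-0.18,0,0,0,0]
    - [-0.08,-0.18,0,0,0,0]

```text
time: 17.45
ee_pos: [0.4531, -0.0451, 0.3094]
eef_rot: [0.154, 0.988, -0.0, -0.001]
ft_force: [0.0, 1.1, 0.7]
width: 0.0872
grip_force: 0.0
```

```bash
python3 -c "
from h import *
plan(452.2,-46.5,73)"
```

```text
t 17.45 p [453.1 -45.1 309.4] tilt [-0.0011 -0.     -1.    ] closeyaw 72.27 w 87.2 grip 0.0
shift [0.002, -0.011, 0.486] F [0.  1.1 0.7]
```

>>> play_rows:
  series:
    - [0,-0.01,0.1,0,0,0]
    - [0,-0.01,0.22,0,0,0]
    - [0,-0.01,0.34,0,0,0]
    - [0,-0.01,0.43,0,0,0]
    - [0,-0.01,0.48,0,0,0]

```text
time: 17.95
ee_pos: [0.4523, -0.0465, 0.2367]
eef_rot: [0.154, 0.988, -0.0, -0.001]
ft_force: [1.1, 0.0, -0.3]
width: 0.0868
grip_force: 0.0
```

>>> play_rows:
  series:
    - [0,0,0,0,0,0]
    - [0,0,0,0,0,0]

```text
time: 18.15
ee_pos: [0.4529, -0.0472, 0.2383]
eef_rot: [0.154, 0.988, 0.0, 0.0]
ft_force: [0.4, -0.8, 0.4]
width: 0.0869
grip_force: 0.0
```

>>> play_rows:
  series:
    - [0,0,0,0,0,0]
    - [0,0,0,0,0,0]
    - [0,0,0,0,0,0]
    - [0,0,0,0,0,0]
    - [0,0,0,0,0,0]
  fingers: 0
  squeeze: 15

```text
time: 18.65
ee_pos: [0.4527, -0.0476, 0.238]
eef_rot: [0.155, 0.988, 0.0, 0.0]
ft_force: [0.3, 1.5, 0.0]
width: 0.0547
grip_force: 0.0
```

>>> play_rows:
  series:
    - [0,0,0,0,0,0]
    - [0,0,0,0,0,0]
    - [0,0,0,0,0,0]
    - [0,0,0,0,0,0]

```text
time: 19.05
ee_pos: [0.4527, -0.0476, 0.238]
eef_rot: [0.155, 0.988, 0.0, 0.0]
ft_force: [-0.1, 0.4, 2.2]
width: 0.0517
grip_force: 15.0
```

>>> play_rows:
  series:
    - [0,0,-0.05,0,0,0]
    - [0,0,-0.15,0,0,0]
    - [0,0,-0.35,0,0,0]
    - [0,0,-0.4,0,0,0]
    - [0,0,-0.4,0,0,0]

```text
time: 19.55
ee_pos: [0.4531, -0.0476, 0.299]
eef_rot: [0.155, 0.988, 0.001, 0.001]
ft_force: [0.3, 0.2, -1.1]
width: 0.0516
grip_force: 15.0
```

```bash
python3 -c "
from h import *
plan(655,105.3,36)"
```

```text
t 19.55 p [453.1 -47.6 299. ] tilt [ 2.5e-03  9.0e-04 -1.0e+00] closeyaw 72.2 w 51.6 grip 15.000076401047409
shift [-0.969, 1.381, 0.668] F [ 0.3  0.2 -1.1]
```

>>> play_rows:
  series:
    - [-0.1,0.15,0,0,0,0]
    - [-0.25,0.35,0,0,0,0]
    - [-0.4,0.57,0,0,0,0]
    - [-0.53,0.75,0,0,0,0]
    - [-0.6,0.86,0,0,0,0]

```text
time: 20.05
ee_pos: [0.579, 0.0499, 0.296]
eef_rot: [0.154, 0.988, -0.0, -0.001]
ft_force: [0.5, 0.4, -1.5]
width: 0.0517
grip_force: 15.0
```

>>> play_rows:
  series:
    - [-0.12,0.17,0,0,0,0]
    - [-0.25,0.35,0,0,0,0]
    - [-0.37,0.52,0.1,0,0,0]
    - [-0.37,0.52,0.25,0,0,0]
    - [-0.37,0.52,0.3,0,0,0]

```text
time: 20.55
ee_pos: [0.6536, 0.1055, 0.2485]
eef_rot: [0.154, 0.988, -0.001, -0.003]
ft_force: [-1.7, -0.0, -1.9]
width: 0.0516
grip_force: 15.0
```

>>> play_rows:
  series:
    - [0,0,0,0,0,0]
    - [0,0,0,0,0,0]
    - [0,0,0,0,0,0]

```text
time: 20.85
ee_pos: [0.6547, 0.1045, 0.2542]
eef_rot: [0.155, 0.988, 0.0, 0.001]
ft_force: [0.3, 0.4, -1.7]
width: 0.0513
grip_force: 15.0
```

```bash
python3 -c "
from h import *
plan(655,105.3,35.5)"
```

```text
t 20.85 p [654.7 104.5 254.2] tilt [ 1.6e-03  6.0e-04 -1.0e+00] closeyaw 72.16 w 51.3 grip 14.99994080979377
shift [-0.0, 0.005, 0.368] F [ 0.3  0.4 -1.7]
```

>>> play_rows:
  series:
    - [0,0.005,0.08,0,0,0]
    - [0,0.005,0.17,0,0,0]
    - [0,0.005,0.25,0,0,0]
    - [0,0.005,0.3,0,0,0]
    - [0,0.005,0.32,0,0,0]

```text
time: 21.35
ee_pos: [0.6543, 0.1057, 0.2033]
eef_rot: [0.155, 0.988, -0.0, -0.001]
ft_force: [-0.4, 0.1, -1.2]
width: 0.0515
grip_force: 15.0
```

>>> play_rows:
  series:
    - [0,0,0.01,0,0,0]
    - [0,0,0.02,0,0,0]
    - [0,0,0.03,0,0,0]
    - [0,0,0.04,0,0,0]
    - [0,0,0.045,0,0,0]

```text
time: 21.85
ee_pos: [0.6549, 0.1057, 0.199]
eef_rot: [0.155, 0.988, 0.0, 0.0]
ft_force: [-4.7, 0.0, 10.6]
width: 0.0516
grip_force: 15.0
```

>>> play_rows:
  series:
    - [0,0,0,0,0,0]
    - [0,0,0,0,0,0]

```text
time: 22.05
ee_pos: [0.6549, 0.1057, 0.1991]
eef_rot: [0.155, 0.988, 0.0, 0.0]
ft_force: [-2.7, -0.1, 5.0]
width: 0.0514
grip_force: 15.0
```

>>> play_rows:
  series:
    - [0,0,0,0,0,0]
    - [0,0,0,0,0,0]
    - [0,0,0,0,0,0]
    - [0,0,0,0,0,0]
  fingers: 1

```text
time: 22.45
ee_pos: [0.6548, 0.1058, 0.1981]
eef_rot: [0.155, 0.988, 0.0, -0.0]
ft_force: [0.7, -0.5, 0.2]
width: 0.0762
grip_force: 0.0
```

>>> play_rows:
  series:
    - [0,0,-0.1,0,0,0]
    - [0,0,-0.3,0,0,0]
    - [0,0,-0.55,0,0,0]
    - [0,0,-0.6,0,0,0]
    - [0,0,-0.6,0,0,0]

```text
time: 22.95
ee_pos: [0.6553, 0.1056, 0.291]
eef_rot: [0.155, 0.988, 0.001, 0.002]
ft_force: [-0.0, -0.1, -0.3]
width: 0.0869
grip_force: 0.0
```

```bash
python3 -c "
from h import *
b=vision.camera('scene');a=vision.camera('top')
for c in('scene','top'): print(c,[(np.round(d['point'],3).tolist(),round(d['conf'],2)) for d in spotter.boxes_of(c,'tin_round_large')])
print('LS');lid('scene',b,453,-48,44,(180,190,205,220),20)
lid('top',a,453,-48,44,(180,190,205,220),20)
f=lambda i:cv2.resize(i,(400,400),interpolation=cv2.INTER_CUBIC)
cv2.imwrite('pics/c7.png',np.hstack([f(b[160:280,220:340]),f(a[205:255,273:323])]))
plan(453,-48,28,106)
"
```

```text
scene [([0.644, 0.087, 0.04], 0.81)]
top []
LS
scene 180 [[454.0, -43.1], [161.1, 114.5], 52.4]
scene 190 [[456.6, -44.9], [61.6, 59.2], 15.2]
scene 205 [[455.4, -45.7], [57.4, 57.2], 15.3]
scene 220 none 218
top 180 [[453.8, -49.7], [57.9, 58.6], 15.2]
top 190 [[453.7, -49.5], [57.2, 57.6], 15.1]
top 205 [[453.7, -49.5], [56.1, 56.0], 14.9]
top 220 [[453.6, -49.5], [54.6, 53.9], 15.1]
t 23.15 p [654.3 105.8 286.9] tilt [-2.1e-03 -5.0e-04 -1.0e+00] closeyaw 72.2 w 87.1 grip 0.0
shift [0.963, -1.386, 0.639, 0, 0, np.float64(-1.127)] F [-0.1  0.3 -0.3]
```

View pics/c7.png

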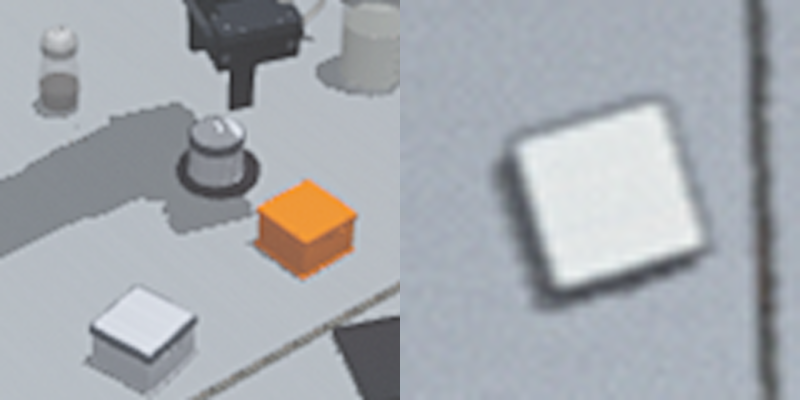

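The crop shows the large round tin centred in its dish at (217,150). The large square tin is alone at (143,335), centre about (454.3,-48), yaw 15°.

>>> play_rows:
  series:
    - [0.1,-0.15,0,0,0,0]
    - [0.25,-0.35,0,0,0,0]
    - [0.4,-0.57,0,0,0,0]
    - [0.53,-0.75,0,0,0,0]
    - [0.6,-0.86,0,0,0,0]

```text
time: 23.65
ee_pos: [0.5274, 0.0087, 0.2871]
eef_rot: [0.156, 0.988, -0.0, -0.001]
ft_force: [0.7, 0.0, -0.5]
width: 0.0871
grip_force: 0.0
```

>>> play_rows:
  series:
    - [0.12,-0.17,0,0,0,-0.15]
    - [0.25,-0.35,0,0,0,-0.35]
    - [0.36,-0.52,0,0,0,-0.55]
    - [0.36,-0.52,0,0,0,-0.75]
    - [0.36,-0.52,0,0,0,-0.9]

```text
time: 24.15
ee_pos: [0.4534, -0.0479, 0.2876]
eef_rot: [-0.082, 0.997, 0.0, -0.001]
ft_force: [0.6, 0.9, 0.7]
width: 0.0867
grip_force: 0.0
```

>>> play_rows:
  series:
    - [0,0,0,0,0,-0.19]
    - [0,0,0,0,0,-0.19]
    - [0,0,0,0,0,-0.19]
    - [0,0,0,0,0,-0.19]

```text
time: 24.55
ee_pos: [0.4543, -0.0473, 0.2879]
eef_rot: [-0.129, 0.992, 0.0, -0.0]
ft_force: [-0.0, 0.1, -0.3]
width: 0.0873
grip_force: 0.0
```

```bash
python3 -c "
from h import *
plan(454.3,-48,28,105.1); print(status.read_state()['joint_positions'])"
```

```text
t 24.55 p [454.3 -47.3 287.9] tilt [-6.e-04 -1.e-04 -1.e+00] closeyaw 104.77 w 87.3 grip 0.0
shift [0.001, -0.005, 0.643, 0, 0, np.float64(-0.011)] F [-0.   0.1 -0.3]
[-0.48781457  0.05820798  0.51058231  2.0536142  -0.03289889  1.0380566
  1.86736328]
```

>>> play_rows:
  series:
    - [0,-0.005,0.1,0,0,-0.01]
    - [0,-0.005,0.22,0,0,-0.01]
    - [0,-0.005,0.34,0,0,-0.01]
    - [0,-0.005,0.46,0,0,-0.01]
    - [0,-0.005,0.5,0,0,-0.01]

```text
time: 25.05
ee_pos: [0.4539, -0.0479, 0.2117]
eef_rot: [-0.132, 0.991, -0.0, -0.001]
ft_force: [-0.2, -0.1, -0.3]
width: 0.0871
grip_force: 0.0
```

>>> play_rows:
  series:
    - [0,0,0.06,0,0,0]
    - [0,0,0.1,0,0,0]
    - [0,0,0.135,0,0,0]
    - [0,0,0.135,0,0,0]
    - [0,0,0.135,0,0,0]

```text
time: 25.55
ee_pos: [0.4547, -0.048, 0.1932]
eef_rot: [-0.132, 0.991, 0.0, 0.0]
ft_force: [-0.2, 0.2, 0.1]
width: 0.0869
grip_force: 0.0
```

>>> play_rows:
  series:
    - [0,0,0,0,0,0]
    - [0,0,0,0,0,0]
    - [0,0,0,0,0,0]
    - [0,0,0,0,0,0]
    - [0,0,0,0,0,0]
  fingers: 0.3
  squeeze: 20

```text
time: 26.05
ee_pos: [0.4546, -0.0481, 0.193]
eef_rot: [-0.132, 0.991, 0.0, 0.0]
ft_force: [-0.4, -0.2, 1.8]
width: 0.0641
grip_force: 20.0
```

>>> play_rows:
  series:
    - [0,0,0,0,0,0]
    - [0,0,0,0,0,0]
    - [0,0,0,0,0,0]

```text
time: 26.35
ee_pos: [0.4546, -0.0481, 0.1931]
eef_rot: [-0.132, 0.991, 0.0, 0.0]
ft_force: [-1.5, -0.9, 4.1]
width: 0.0643
grip_force: 20.0
```

>>> play_rows:
  series:
    - [0,0,-0.05,0,0,0]
    - [0,0,-0.15,0,0,0]
    - [0,0,-0.35,0,0,0]
    - [0,0,-0.5,0,0,0]
    - [0,0,-0.5,0,0,0]

```text
time: 26.85
ee_pos: [0.4554, -0.0482, 0.2706]
eef_rot: [-0.132, 0.991, 0.0, 0.002]
ft_force: [-0.5, 0.6, -1.2]
width: 0.064
grip_force: 20.0
```

```bash
python3 -c "
from h import *
plan(618.6,-178.5,35,67)"
```

```text
t 26.85 p [455.4 -48.2 270.6] tilt [ 0.0044  0.0011 -1.    ] closeyaw 105.19 w 64.0 grip 20.000009948853403
shift [-0.82, -1.123, 0.485, 0, 0, np.float64(1.273)] F [-0.5  0.6 -1.2]
```

>>> play_rows:
  series:
    - [-0.1,-0.13,0,0,0,0]
    - [-0.22,-0.3,0,0,0,0]
    - [-0.35,-0.48,0,0,0,0]
    - [-0.48,-0.66,0,0,0,0]
    - [-0.58,-0.8,0,0,0,0]

```text
time: 27.35
ee_pos: [0.5707, -0.1421, 0.2665]
eef_rot: [-0.132, 0.991, -0.0, -0.001]
ft_force: [0.3, 0.2, -3.0]
width: 0.0637
grip_force: 20.0
```

>>> play_rows:
  series:
    - [-0.1,-0.14,0,0,0,0.1]
    - [-0.2,-0.26,0,0,0,0.3]
    - [-0.24,-0.32,0,0,0,0.5]
    - [-0.24,-0.32,0,0,0,0.7]
    - [-0.24,-0.32,0,0,0,0.85]

```text
time: 27.85
ee_pos: [0.617, -0.1781, 0.2662]
eef_rot: [0.092, 0.996, -0.0, -0.001]
ft_force: [-1.0, 0.6, -2.6]
width: 0.0643
grip_force: 20.0
```

>>> play_rows:
  series:
    - [0,0,0,0,0,0.15]
    - [0,0,0.05,0,0,0.3]
    - [0,0,0.12,0,0,0.42]
    - [0,0,0.18,0,0,0.42]
    - [0,0,0.2,0,0,0.42]

```text
time: 28.35
ee_pos: [0.6167, -0.1776, 0.2359]
eef_rot: [0.198, 0.98, -0.0, -0.001]
ft_force: [-0.6, -0.1, -2.8]
width: 0.0638
grip_force: 20.0
```

>>> play_rows:
  series:
    - [0,0,0,0,0,0]
    - [0,0,0,0,0,0]
    - [0,0,0,0,0,0]

```text
time: 28.65
ee_pos: [0.6174, -0.1781, 0.2384]
eef_rot: [0.198, 0.98, 0.0, 0.0]
ft_force: [0.5, 0.3, -3.3]
width: 0.0639
grip_force: 20.0
```

```bash
python3 -c "
from h import *
plan(618.6,-178.5,34.6,67)"
```

```text
t 28.65 p [ 617.4 -178.1  238.4] tilt [ 8.e-04  0.e+00 -1.e+00] closeyaw 67.12 w 63.9 grip 19.999890024773777
shift [-0.008, 0.0, 0.269, 0, 0, np.float64(0.004)] F [ 0.5  0.3 -3.3]
```

>>> play_rows:
  series:
    - [-0.008,0,0.08,0,0,0]
    - [-0.008,0,0.15,0,0,0]
    - [-0.008,0,0.19,0,0,0]
    - [-0.008,0,0.21,0,0,0]
    - [-0.008,0,0.22,0,0,0]

```text
time: 29.15
ee_pos: [0.6183, -0.1784, 0.2043]
eef_rot: [0.199, 0.98, -0.0, -0.0]
ft_force: [0.3, -0.3, -2.0]
width: 0.0637
grip_force: 20.0
```

>>> play_rows:
  series:
    - [0,0,0.01,0,0,0]
    - [0,0,0.02,0,0,0]
    - [0,0,0.03,0,0,0]
    - [0,0,0.04,0,0,0]
    - [0,0,0.047,0,0,0]

```text
time: 29.65
ee_pos: [0.6184, -0.1784, 0.1981]
eef_rot: [0.199, 0.98, 0.0, -0.0]
ft_force: [-5.1, 1.9, 9.9]
width: 0.0638
grip_force: 20.0
```

>>> play_rows:
  series:
    - [0,0,0,0,0,0]
    - [0,0,0,0,0,0]

```text
time: 29.85
ee_pos: [0.6184, -0.1784, 0.1982]
eef_rot: [0.199, 0.98, 0.0, 0.0]
ft_force: [-2.5, 2.2, 3.1]
width: 0.0637
grip_force: 20.0
```

Seated. I'll release, lift and retreat toward the middle so the dishes come into view.

>>> play_rows:
  series:
    - [0,0,0,0,0,0]
    - [0,0,0,0,0,0]
    - [0,0,0,0,0,0]
    - [0,0,0,0,0,0]
  fingers: 1

```text
time: 30.25
ee_pos: [0.6184, -0.1784, 0.1978]
eef_rot: [0.198, 0.98, 0.0, 0.0]
ft_force: [0.3, 0.4, 0.6]
width: 0.0847
grip_force: 0.0
```

>>> play_rows:
  series:
    - [0,0,-0.1,0,0,0]
    - [0,0,-0.3,0,0,0]
    - [0,0,-0.6,0,0,0]
    - [0,0,-0.9,0,0,0]
    - [0,0,-1,0,0,0]

```text
time: 30.75
ee_pos: [0.6189, -0.1794, 0.3541]
eef_rot: [0.199, 0.98, 0.0, 0.004]
ft_force: [-0.2, -0.2, 0.2]
width: 0.0869
grip_force: 0.0
```

>>> play_rows:
  series:
    - [0.2,0.2,0,0,0,0]
    - [0.5,0.4,0,0,0,0]
    - [0.8,0.6,0,0,0,0]
    - [0.9,0.8,0,0,0,0]
    - [0.9,0.8,0,0,0,0]

```text
time: 31.25
ee_pos: [0.5398, -0.0093, 0.3483]
eef_rot: [0.195, 0.981, 0.002, -0.0]
ft_force: [-0.1, 1.2, -0.9]
width: 0.087
grip_force: 0.0
```

>>> play_rows:
  series:
    - [0,0,0,0,0,0]
    - [0,0,0,0,0,0]
    - [0,0,0,0,0,0]

```text
time: 31.55
ee_pos: [0.5409, -0.0167, 0.348]
eef_rot: [0.2, 0.98, -0.0, 0.0]
ft_force: [0.1, 0.1, 0.9]
width: 0.0873
grip_force: 0.0
```

```bash
python3 -c "
from h import *
b=vision.camera('scene');a=vision.camera('top')
for n,x,y,w in(('sl',618.6,-178.5,18),('rl',655,105.3,16),('ss',399.7,315.5,12),('rs',417,-257,10)):
  print(n);lid('scene',b,x,y,49,(150,170,190,205),w);lid('top',a,x,y,49,(150,170,190,205),w)
cv2.imwrite('pics/c8.png',np.hstack([cv2.resize(b[150:350,130:430],(600,400))]))
cv2.imwrite('pics/c9.png',cv2.resize(a[120:280,140:420],(700,400)))
"
```

```text
sl
scene 150 [[630.6, -163.3], [129.8, 102.5], 45.0]
scene 170 [[631.6, -162.2], [126.9, 102.5], 45.0]
scene 190 [[626.5, -172.8], [68.4, 70.8], 66.7]
scene 205 [[618.9, -174.4], [57.7, 57.4], 67.1]
top 150 [[617.2, -178.4], [60.7, 60.0], 67.0]
top 170 [[617.4, -178.3], [59.1, 58.7], 67.0]
top 190 [[617.3, -178.4], [57.4, 57.3], 66.9]
top 205 [[617.3, -178.5], [55.6, 56.2], 67.0]
rl
scene 150 none 67
scene 170 none 67
scene 190 none 67
scene 205 none 67
top 150 [[653.9, 105.9], [46.7, 46.7], 89.6]
top 170 [[653.5, 105.8], [45.1, 45.4], 19.4]
top 190 [[653.5, 105.9], [42.7, 43.5], 89.6]
top 205 [[653.5, 105.9], [41.1, 41.8], 89.6]
ss
scene 150 [[402.4, 320.6], [129.6, 76.5], 61.3]
scene 170 [[402.4, 320.6], [129.5, 76.5], 61.3]
scene 190 [[401.6, 321.9], [37.6, 31.4], 73.7]
scene 205 [[400.9, 320.0], [31.3, 29.6], 73.4]
top 150 [[399.0, 314.2], [32.8, 33.1], 73.0]
top 170 [[399.1, 314.2], [31.6, 31.8], 73.0]
top 190 [[399.2, 314.2], [29.8, 30.6], 72.0]
top 205 [[399.1, 314.1], [28.0, 29.5], 72.5]
rs
scene 150 [[418.8, -257.1], [66.4, 51.2], 50.6]
scene 170 [[418.6, -255.9], [66.4, 51.2], 48.8]
scene 190 [[418.0, -254.3], [19.3, 18.6], 9.1]
scene 205 [[418.0, -254.5], [17.8, 17.0], 13.8]
top 150 [[416.6, -257.8], [21.4, 20.5], 88.8]
top 170 [[416.6, -257.6], [19.8, 19.5], 42.8]
top 190 [[416.5, -258.0], [18.3, 18.1], 70.2]
top 205 [[416.4, -258.1], [16.7, 17.1], 86.6]
```

View pics/c8.png

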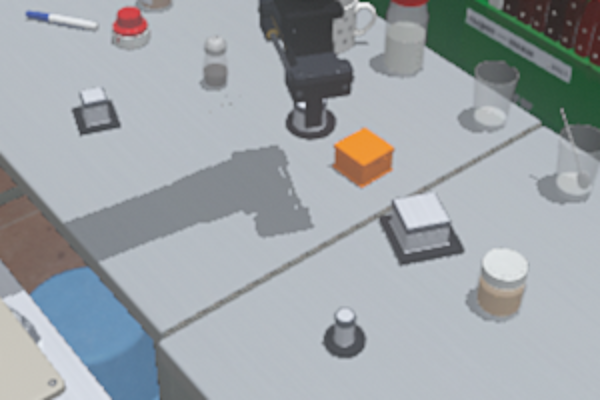

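View pics/c9.png

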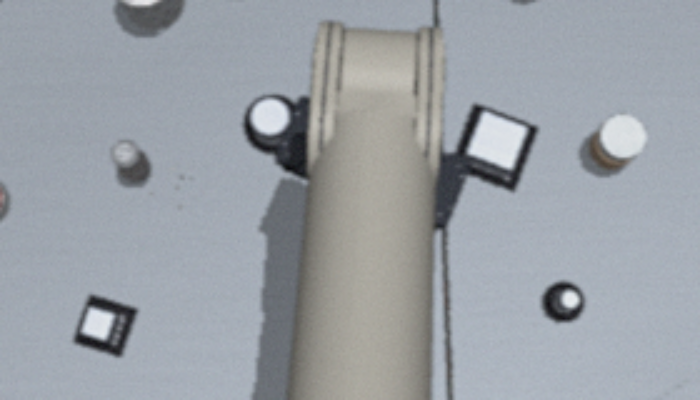

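All four tins stand upright and centred within about 2 mm of their dishes. The square tins line up with the rims, the shaker and jar are where they were, and the arm is clear. I'm handing the job in.

```bash
python3 -c "
from bench import job
print(job.close_job())"
```

```text
the job is handed in; nothing more can be done
None
```

I took the tower apart from the top down and handed the job in at about 32 s of the 128 s limit: each of the four tins measured upright within about 2 mm of its dish's centre, the shaker and jar looked unmoved, and the hand-in returned no verdict.

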